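Press the larger flask into the sprung cradle of a shaker and hold it

TASK

Lift the larger of the two round flasks by its neck out of its cork ring and set it upright in the sprung ring of the shaker base. Press it down until the top of the sprung ring is level with the top of the fixed collar round it (about half of its travel, never to the bottom stop), and finish while still gripping the neck and holding the flask pressed there. Leave the smaller flask standing in its cork ring.

Things in the scene. Friction and masses are not known exactly. Their poses are not given: they have to be found in the camera images.
- flask_large_mid (a point): The larger of two loose amber glass round flasks, 116 mm tall: ball 64 mm across, straight neck 22 mm across from 66 to 109 mm above its lowest point (grip it here, from above), lip 27 mm across on top. Up to 0.21 kg, heavy at the bottom. Stands in a fixed cork ring (107 mm across, 29 mm high). Point on its axis, half-way up, 58 mm above its lowest point; z up the neck.
- flask_small_mid (a point): The smaller flask, same shape and glass, 88 mm tall: ball 50 mm, neck 18 mm across. It stands upright in the other, equal cork ring; either flask may be in either ring. The point is on its axis, half-way up, 44 mm above its lowest point; z up.
- ring_top (a point): Centre of the top face of the sprung steel ring (60 mm outside, 46 mm hole, 10 mm high) on the shaker base, a white 124 mm square box 28 mm high fixed to the bench. The ring moves straight down when pressed; at rest its top is 76 mm above the bench. With the larger flask seated in it, the flask's half-way point is 48 mm above this point. z up.
- collar_top (a point): Centre of the top face of the fixed aluminium collar (90 mm outside, 72 mm hole, 10 mm high, on three short posts) round the sprung ring; its top is 62 mm above the bench, 14 mm below the ring's top at rest. z up.
- cradle_ring (a joint): How far the sprung ring is pressed down: 0 at rest (up), 0.014 m when its top is level with the collar's top, 0.026 m at the bottom stop. Spring 420 N/m with about 5 N preload, so the flask's weight alone does not move it; level with the collar takes about 9 to 10 N of push beyond the flask's weight.

How it is judged:
On the way, in this order (a step that is already met when the one before it is completed fails the run):
1. the larger flask is lifted clear of its cork ring (height (world z) of flask_large_mid above 0.115 m and contact force between the fingers and flask_large above 0.5 N), for 0.2 s.
2. the flask is upright in the sprung ring and presses it down level with the collar (within 4 mm) (horizontal distance between flask_large_mid and ring_top below 0.008 m and z of flask_large_mid in the frame of ring_top between 0.042 and 0.054 m and contact force between flask_large and cradle_ring above 4 N and value of joint cradle_ring between 0.01 and 0.018 m), for 0.3 s.
At the end, for the whole second after the job is handed in: The larger flask is upright (0.15 rad) and centred (8 mm) in the sprung ring, at rest, gripped by the fingers (over 14 N) and pressed (over 4 N) with the ring level with the collar within 4 mm (joint 0.010 to 0.018); no finger on the ring; the smaller flask stands within 30 mm of its start (all of step 2 and angle between flask_large_mid's own z axis and vertical below 0.15 rad and linear speed of flask_large below 0.02 m/s and contact force between the fingers and flask_large above 14 N and contact force between each of the arm, the fingers and cradle_ring below 0.5 N and distance of flask_small_mid from where it was at the start of the episode below 0.03 m and angle between flask_small_mid's own z axis and vertical below 0.3 rad); the arm keeps its last pose, push and grip.
It fails at once if the sprung ring is pushed to its bottom stop (value of joint cradle_ring above 0.0245 m).
It fails at once if the larger flask is tipped over (angle between flask_large_mid's own z axis and vertical above 0.7 rad).
It fails at once if the smaller flask is moved or tipped (distance of flask_small_mid from where it was at the start of the episode above 0.03 m or angle between flask_small_mid's own z axis and vertical above 0.5 rad).
It also fails if it takes over 35 s, if anything falls off the work surface, if the arm or the gripper's body presses on something with over 40 N, if the wrist force passes 120 N, or if a joint passes its speed limit or range.

ROBOT

A 7-joint arm with a two-finger parallel gripper is mounted at the origin on a cart in front of the work surface, level with it; the furniture and walls round the work are solid. World frame = base frame: x ahead of the robot, y to its left, z up, the work surface at z = 0. Lengths are in m, angles in rad, forces in N, time in s.
With the tool pointing down it reaches from about 0.4 to 0.875 m from the base axis. Payload 19.3 kg.
Tool frame: the origin (TCP) lies midway between the tips of the shut fingers; the grasp point (between the pads) lies 19 mm behind it (bot.pinch_z is the distance from the TCP to the grasp point, in m); z points along the fingers, y is the direction in which the jaws open and shut (so a half turn about z gives the same grasp; the last joint's range is limited). The gripper opens to 85 mm and grips with 20 to 120 N. Pads are 22 mm wide; open, the fingers measure 114 mm over their backs; the gripper's body (76 mm by 85 mm) begins 54 mm behind the grasp point. The pads swing forward as they close: fully open they stand 13 mm farther back than shut.
Start: joints at [1.063, 0.521, -0.036, 1.599, 0.021, 1.021, -0.113], TCP at [0.265, -0.566, 0.231] pointing down, gripper open.
Joint ranges: [-2.91, 2.91], [-0.3, 2.13], [-1.5, 1.42], [0.17, 2.43], [-1.26, 4.41], [0.16, 1.93], [-2.52, 2.52]. Speed limits (rad/s): [1.89, 1.89, 2.39, 2.39, 3.01, 3.01, 3.01].

INTERFACE

Orientations are given as [roll, pitch, yaw] about the fixed x, y, z axes, in that order (R = Rz(yaw) Ry(pitch) Rx(roll)).
In Python, from workcell import bot gives the robot as it stands. The module is installed in compiled form; this text tells all that it offers.
- The arm moves only by the tool move_arm, never from a script. Its argument "moves" is text: rows parted by semicolons, each of 4 numbers parted by spaces: the shift along the tool's x, y, z in mm, then the turn about the tool's z in rad. In form: dx dy dz yaw; .... A call has exactly 10 rows; each row is the pose to reach, as a shift and turn from the pose commanded when the call began, along the tool's axes at that moment; what a row does not reach only later rows make up. A row lasts 1/12 s, in which the tool goes at most 41.7 mm and 7.16 degrees, less where a joint would pass 70% of its speed; a pose out of reach is approached as far as the arm can. A call with a gripper value outside its range is refused whole. "grip" is the opening, from 0 (shut) to 1 (fully open), set as the call begins (left out, the last holds). The fingers move at their own pace and stop on an object; "grip_force" is the grip in N (left out, the last holds). Time passes only in rows, so rows that repeat a pose let the fingers close, or fill a call up. It gives the time, the measured TCP pose, the force and the opening at its end, in the units of the state.
- bot.observe(): the state, without advancing time (a new reading comes with each control period).
- bot.grab_frame(name): name is "scene" or "top" or "wrist"; returns a dict with "frame" (400x640x3 uint8, red, green, blue), "z_map" (400x640 float32, m along the optical axis (not along the pixel's ray), 0 where there is no reading), "K" (3x3 intrinsics, pixels), "dist" ([k1, k2, p1, p2, k3] as OpenCV has them; the pictures are not rectified), "eye" and "attitude" of the camera in the world. Camera axes: x right, y up, looking along -z (the intrinsics and any distortion apply to the point x, -y, -z); pixel columns grow to the right and rows downward; lengths in m; the calibration is good to about 2 mm. A picture is of the moment at which its call begins.
- bot.job_done(): hands the job in, once; it reports no verdict.
Trained networks look in a picture, given as the dict that the camera call returned (one of the last four; its "shot" number tells which), for a name from the list of things; names that differ only in an ending like _2 or _b are one class to them, and where a whole thing is asked for, a point or a joint stands for the part that bears it (a point fixed in the world has none). Each returns a list of dicts, best first, with "conf" (0 to 1); they miss things now and then, are a little off and sometimes report something else, mostly with a low value. They report only what shows in the picture. A call takes as long as a camera call.
- bot.search_frame(picture, label): "at" ([column, row] in pixels, amid what is visible of it).
- bot.pinpoint(picture, label): "at" ([column, row] in pixels: a listed point, or the origin of a listed thing).
The state is a dict: "clock": time; "qpos": joint angles; "qd": joint speeds; "joint_efforts": joint torques, N m; "position": TCP position; "tool_rot": TCP orientation; "force": force on the tool from outside, world axes, zero at the start; "moment": the same for the moment, N m; "grip_width": finger opening in m.
Only numpy, scipy, OpenCV 4.12 (cv2) and the standard library are available. Lean on these libraries where they do the work, as an engineer would, in place of code of your own. Each camera call takes 0.05 s, during which the arm holds its last target. There are 200 camera calls.

## Working session

There is one attempt and no reset: what is moved stays moved. The work goes in short steps, Python scripts to look and compute and a tool call to move; the robot and the scene stay as the last step left them, time stands still between calls to the robot, and variables do not carry over. Pictures are saved under pics/ and viewed, about 8 in all and at most 12, crops included, and the job is handed in when it is done.

Besides the shell and the picture viewer there is one more tool, called after ">>>" as name(argument=value, ...) on one line, values as JSON. move_arm: Moves the arm, as the interface text tells. Its arguments: {"type":"object","properties":{"moves":{"type":"string"},"grip":{"type":"number"},"grip_force":{"type":"number"}},"required":["moves"]}

```bash
mkdir -p pics; cat > h.py <<'E'
import numpy as np, cv2
from scipy.spatial.transform import Rotation as R
from workcell import bot
def rot(a):
    a=np.array(a,float)
    if a.shape==(3,3): return a
    if a.size==4: print('quat?',a); return R.from_quat(a).as_matrix()
    return R.from_euler('xyz',a).as_matrix()
def ray(p,uv):
    n=cv2.undistortPoints(np.array([[uv]],float),np.array(p['K']),np.array(p['dist']))[0,0]
    return rot(p['attitude'])@np.array([n[0],-n[1],-1.])
def at_depth(p,uv,z): return np.array(p['eye'])+ray(p,uv)*z
def at_height(p,uv,h):
    d=ray(p,uv); e=np.array(p['eye']); return e+d*(h-e[2])/d[2]
def cloud(p):
    z=p['z_map']; v,u=np.mgrid[:400,:640]
    n=cv2.undistortPoints(np.stack([u,v],-1).reshape(-1,1,2).astype(float),np.array(p['K']),np.array(p['dist'])).reshape(400,640,2)
    c=np.stack([n[...,0]*z,-n[...,1]*z,-z],-1)
    return c@rot(p['attitude']).T+np.array(p['eye'])
def save(p,n): cv2.imwrite('pics/'+n,p['frame'][...,::-1])
E
python3 - <<'E'
from h import *
np.set_printoptions(precision=4,suppress=True)
s=bot.observe(); print(s)
for c in ('top','scene'):
    p=bot.grab_frame(c); save(p,c+'1.png'); print(c,p['eye'],p['attitude'])
    C=cloud(p)
    for l,h in (('flask_large_mid',.07),('flask_small_mid',.06),('ring_top',.076),('collar_top',.062)):
        for d in bot.pinpoint(p,l)[:3]:
            u=d['at']; a,b=int(u[1]),int(u[0])
            print(l,round(d['conf'],2),np.round(u,1),at_height(p,u,h),C[a,b])
E
```

```text
{'clock': 0.0, 'qpos': array([ 1.0628,  0.522 , -0.0363,  1.6   ,  0.0212,  1.0211, -0.1128]), 'qd': array([ 0.0017,  0.0017, -0.001 , -0.0008,  0.0017, -0.0002,  0.0012]), 'joint_efforts': array([ -0.0004, -92.7112,   1.9801, -36.9944,   0.0178,   0.008 ,
        -0.0001]), 'position': array([ 0.2648, -0.5658,  0.2308]), 'tool_rot': array([-3.1405,  0.0001,  0.4378]), 'force': array([ 0.191 , -0.2794, -0.1001]), 'moment': array([-0.0013, -0.0125, -0.0041]), 'grip_width': 0.08522645859043859}
top [0.3068 0.0309 1.1322] [ 0.2224 -0.0062 -1.6077]
flask_large_mid 0.81 [423.8 229.5] [ 0.4624 -0.2293  0.07  ] [ 0.4627 -0.226   0.0764]
flask_small_mid 0.52 [350.6 204.4] [ 0.5319 -0.0585  0.06  ] [ 0.5265 -0.0546  0.0903]
ring_top 0.65 [216.8 211.1] [0.5235 0.2619 0.076 ] [0.5349 0.2757 0.022 ]
collar_top 0.77 [217.3 207.6] [0.5349 0.2638 0.062 ] [0.5436 0.2719 0.0286]
scene [ 0.0784 -0.5475  0.5338] [ 1.0454  0.0106 -0.6854]
flask_large_mid 0.65 [388.9 293.8] [ 0.4618 -0.2427  0.07  ] [ 0.4632 -0.2394  0.0687]
flask_small_mid 0.6 [343.7 246.1] [ 0.5019 -0.0781  0.06  ] [ 0.5153 -0.061   0.044 ]
ring_top 0.78 [270.3 180.7] [0.5312 0.2624 0.076 ] [0.5445 0.2876 0.0643]
collar_top 0.84 [270.6 189.2] [0.5181 0.2421 0.062 ] [0.5407 0.286  0.0371]
```

View pics/top1.png

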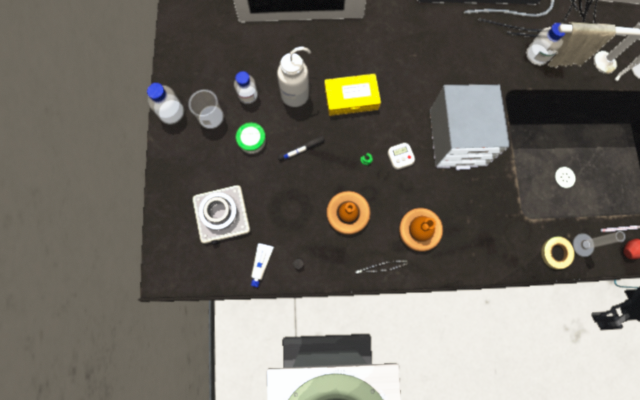

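View pics/scene1.png

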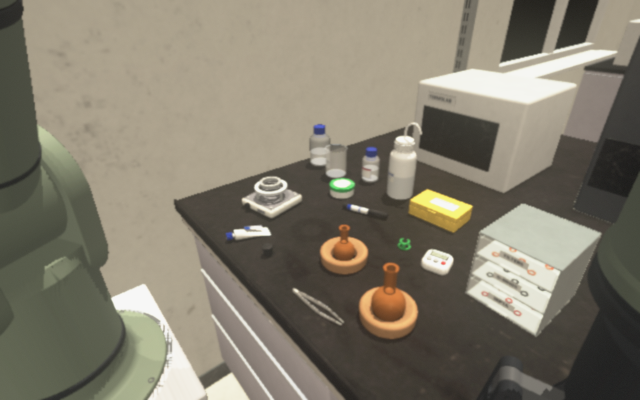

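```bash
python3 - <<'E'
from h import *
np.set_printoptions(precision=4,suppress=True)
p=bot.grab_frame('top'); C=cloud(p).reshape(-1,3)
from scipy.optimize import least_squares
def fit(sel):
    q=C[sel]; m=np.median(q[:,:2],0)
    print(len(q),q.min(0),q.max(0),'med',m,'mid',(q.min(0)+q.max(0))/2)
def near(x,y,r,z0,z1): return (np.hypot(C[:,0]-x,C[:,1]-y)<r)&(C[:,2]>z0)&(C[:,2]<z1)
for x,y in ((.463,-.228),(.528,-.056)):
    for z in ((.022,.034),(.078,.095),(.095,.125)): print(z);fit(near(x,y,.06,*z))
for z in ((.056,.067),(.069,.082)): print(z);fit(near(.528,.263,.06,*z))
E
```

```text
(0.022, 0.034)
761 [ 0.418 -0.285  0.022] [ 0.5226 -0.1803  0.034 ] med [ 0.4642 -0.2272] mid [ 0.4703 -0.2326  0.028 ]
(0.078, 0.095)
26 [ 0.4596 -0.2405  0.0788] [ 0.4787 -0.2232  0.0939] med [ 0.4706 -0.2311] mid [ 0.4692 -0.2318  0.0864]
(0.095, 0.125)
97 [ 0.458  -0.2452  0.0954] [ 0.4818 -0.2216  0.1227] med [ 0.4702 -0.2335] mid [ 0.4699 -0.2334  0.109 ]
(0.022, 0.034)
863 [ 0.4694 -0.1066  0.022 ] [ 0.5746 -0.0013  0.0339] med [ 0.5181 -0.0535] mid [ 0.522 -0.054  0.028]
(0.078, 0.095)
64 [ 0.5098 -0.0645  0.0781] [ 0.5321 -0.0427  0.0905] med [ 0.5211 -0.0532] mid [ 0.521  -0.0536  0.0843]
(0.095, 0.125)
  return _methods._mean(a, axis=axis, dtype=dtype,
  ret = um.true_divide(
Traceback (most recent call last):
ValueError: zero-size array to reduction operation minimum which has no identity
```

The larger flask is at top-view px (423,228), in the right cork ring. The smaller one is at (348,210) and the shaker at (218,210). Next I'll fit the ring and check the clearance to the drawer box at (470,125).

```bash
cat >> h.py <<'E'
def fitc(C,c,rmax,z0,z1):
    m=(np.hypot(C[...,0]-c[0],C[...,1]-c[1])<rmax)&(C[...,2]>z0)&(C[...,2]<z1)
    q=C[m]
    if len(q)<10: return len(q)
    (x,y),r=cv2.minEnclosingCircle(q[:,:2].astype(np.float32))
    return len(q),np.round([x,y,r],4),np.round(q[:,:2].mean(0),4),np.round(np.median(q[:,2]),4)
def shift(target,s=None):
    s=s or bot.observe(); return 1000*rot(s['tool_rot']).T@(np.array(target)-s['position'])
E
python3 - <<'E'
from h import *
np.set_printoptions(precision=4,suppress=True)
for c in('top','scene'):
    p=bot.grab_frame(c); C=cloud(p)
    for z in ((.018,.03),(.05,.066),(.07,.085)): print(c,z,fitc(C,(.53,.265),.09,*z))
    print('labels',fitc(C,(.47,-.233),.04,.1,.13),fitc(C,(.521,-.054),.04,.08,.1))
    m=(abs(C[...,0]-.65)<.15)&(abs(C[...,1]+.33)<.15)&(C[...,2]>.1)&(np.hypot(C[...,0]-.47,C[...,1]+.233)>.05)
    if c=='top': print('box',C[m].min(0),C[m].max(0))
    K=np.array(p['K'])
    for n,P in (('ring',.076),):
        pass
b=shift((.47,-.2335,.2)); print(b)
p=bot.grab_frame('top'); im=p['frame'][170:250,180:260]; cv2.imwrite('pics/crop.png',cv2.resize(im,None,fx=7,fy=7,interpolation=cv2.INTER_CUBIC)[...,::-1])
E
```

```text
top (0.018, 0.03) (1464, array([0.5284, 0.2625, 0.0838]), array([0.5215, 0.2579]), np.float64(0.0267))
top (0.05, 0.066) (461, array([0.529 , 0.2648, 0.0457]), array([0.5289, 0.2645]), np.float64(0.0603))
top (0.07, 0.085) (218, array([0.5287, 0.2651, 0.0308]), array([0.5281, 0.2647]), np.float64(0.0747))
labels (88, array([ 0.47  , -0.2323,  0.0131]), array([ 0.4703, -0.233 ]), np.float64(0.1172)) (63, array([ 0.5213, -0.053 ,  0.0118]), array([ 0.521 , -0.0534]), np.float64(0.0868))
box [ 0.6267 -0.4315  0.1   ] [ 0.7998 -0.2882  0.1559]
scene (0.018, 0.03) (746, array([0.5289, 0.2625, 0.0824]), array([0.5158, 0.2425]), np.float64(0.0269))
scene (0.05, 0.066) (266, array([0.5294, 0.2625, 0.0453]), array([0.5236, 0.254 ]), np.float64(0.0591))
scene (0.07, 0.085) (116, array([0.5288, 0.2638, 0.0302]), array([0.5282, 0.2625]), np.float64(0.0736))
labels (208, array([ 0.4722, -0.2335,  0.0141]), array([ 0.4712, -0.2347]), np.float64(0.1149)) (67, array([ 0.5222, -0.055 ,  0.0123]), array([ 0.5213, -0.055 ]), np.float64(0.0862))
[ 326.6948 -214.2766   31.3057]
```

View pics/crop.png

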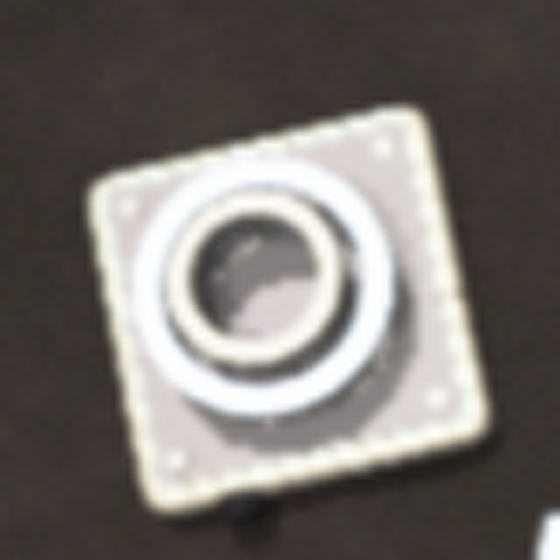

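The fitted ring is 30 mm and the collar 45 mm in radius, matching the stated sizes, centred at about (0.529, 0.264). The crop shows it clear of obstructions. I'll move over the large flask.

>>> move_arm(moves="33 -21 3 0; 65 -43 6 0; 98 -64 9 0; 131 -86 12 0; 163 -107 15 0; 196 -128 18 0; 229 -150 21 0; 261 -171 24 0; 294 -193 27 0; 327 -214 31 0", grip=1, grip_force=60)

```text
clock: 1.53
position: [0.4712, -0.2319, 0.2005]
tool_rot: [3.141, -0.0, 0.438]
force: [1.0, -0.7, 0.2]
grip_width: 0.0848
```

```bash
python3 - <<'E'
from h import *
np.set_printoptions(precision=4,suppress=True)
p=bot.grab_frame('wrist'); save(p,'w1.png'); s=bot.observe(); print(s['clock'],s['position'],s['tool_rot'],s['force'])
C=cloud(p); print(p['eye'])
print(fitc(C,(.47,-.233),.03,.105,.13),fitc(C,(.47,-.233),.065,.02,.035),bot.pinch_z)
m=np.hypot(C[...,0]-.47,C[...,1]+.233)<.03; print(np.percentile(C[m][:,2],[50,90,95,99]))
for d in bot.pinpoint(p,'flask_large_mid')[:2]: print(d,at_height(p,d['at'],.062))
print(shift((.4705,-.233,.075),s), shift((.4705,-.233,.2),s))
E
```

```text
1.5833 [ 0.4753 -0.2245  0.1998] [-3.1396 -0.0031  0.4452] [ 5.29   11.6303 -0.911 ]
[ 0.5337 -0.203   0.3443]
(968, array([ 0.4728, -0.232 ,  0.0137]), array([ 0.4728, -0.2323]), np.float64(0.1193)) (5863, array([ 0.4742, -0.2328,  0.0538]), array([ 0.4806, -0.2297]), np.float64(0.0285)) 0.0187
[0.2808 0.2907 0.2931 0.2953]
{'at': [320.0, 190.5], 'conf': 0.55} [ 0.4735 -0.2326  0.062 ]
[ -8.3935   5.8645 124.7618] [-8.0029  5.6164 -0.2373]
```

View pics/w1.png

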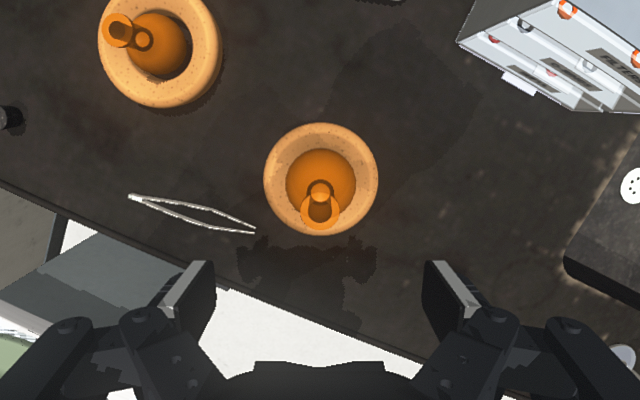

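The wrist view shows the large flask upright in its ring, with its lip at (320,205). The arm was still settling when I took it. I'll go partway down, settle and measure again.

>>> move_arm(moves="0 0 15 0; 0 0 30 0; 0 0 45 0; 0 0 55 0; 0 0 55 0; 0 0 55 0; 0 0 55 0; 0 0 55 0; 0 0 55 0; 0 0 55 0")

```text
clock: 2.47
position: [0.4706, -0.2338, 0.1458]
tool_rot: [3.141, -0.001, 0.438]
force: [-0.2, 0.3, -0.0]
grip_width: 0.0851
```

```bash
python3 - <<'E'
from h import *
np.set_printoptions(precision=4,suppress=True)
for k in range(2):
    p=bot.grab_frame('wrist'); s=bot.observe(); print(s['clock'],s['position'],s['tool_rot'],s['force'])
    C=cloud(p)
    print(fitc(C,(.471,-.233),.025,.105,.13),fitc(C,(.471,-.233),.065,.02,.035))
p=bot.grab_frame('top');C=cloud(p);print(fitc(C,(.471,-.233),.025,.105,.13))
print(shift((.471,-.2325,.072)))
E
```

```text
2.5167 [ 0.4705 -0.2337  0.1457] [ 3.1412 -0.0004  0.4377] [-0.0073 -0.2503 -0.7273]
(1688, array([ 0.473 , -0.2323,  0.0137]), array([ 0.4728, -0.2322]), np.float64(0.1193)) (7787, array([ 0.4738, -0.2327,  0.0537]), array([ 0.4845, -0.2283]), np.float64(0.0284))
2.5667 [ 0.4705 -0.2337  0.1456] [ 3.1413 -0.0003  0.4377] [ 0.2466 -0.2532 -0.5404]
(1702, array([ 0.4729, -0.2324,  0.0137]), array([ 0.4728, -0.2322]), np.float64(0.1193)) (7802, array([ 0.474 , -0.2327,  0.0537]), array([ 0.4844, -0.2282]), np.float64(0.0284))
3
[ 0.9766 -0.8432 73.5   ]
```

>>> move_arm(moves="2 -0.5 5 0; 2 -0.5 14 0; 2 -0.5 24 0; 2 -0.5 34 0; 2 -0.5 44 0; 2 -0.5 54 0; 2 -0.5 64 0; 2 -0.5 72 0; 2 -0.5 73 0; 2 -0.5 73 0")

```text
clock: 3.45
position: [0.4717, -0.2322, 0.0717]
tool_rot: [-3.141, 0.001, 0.438]
force: [-0.4, -0.2, 0.8]
grip_width: 0.0855
```

>>> move_arm(moves="0 0 0 0; 0 0 0 0; 0 0 0 0; 0 0 0 0; 0 0 0 0; 0 0 0 0; 0 0 0 0; 0 0 0 0; 0 0 0 0; 0 0 0 0", grip=0, grip_force=60)

```text
clock: 4.28
position: [0.4722, -0.2326, 0.0725]
tool_rot: [3.141, -0.0, 0.438]
force: [1.2, -3.6, 5.4]
grip_width: 0.0212
```

```bash
python3 - <<'E'
from h import *
p=bot.grab_frame('wrist'); save(p,'w2.png'); s=bot.observe(); print(s['position'],s['tool_rot'],s['force'],s['grip_width'])
E
```

```text
[ 0.47221141 -0.23254805  0.07247061] [ 3.14106632e+00 -3.52752392e-04  4.37602745e-01] [ 1.34718627 -3.17639663  5.36001912] 0.021595275139299156
```

View pics/w2.png

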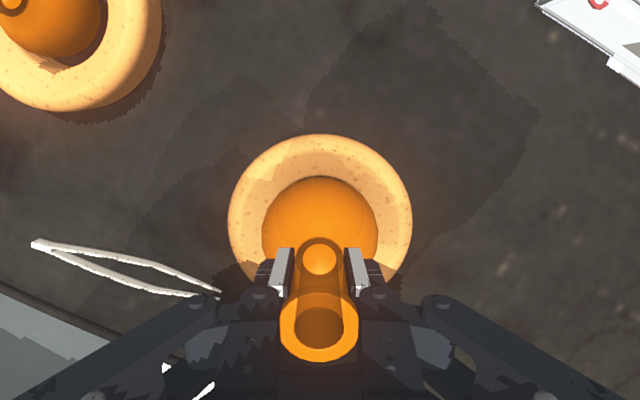

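The neck is held between the pads, 21.5 mm wide, with the lip at (320,325) beneath the palm. Lifting 125 mm.

>>> move_arm(moves="0 0 -5 0; 0 0 -15 0; 0 0 -28 0; 0 0 -42 0; 0 0 -57 0; 0 0 -72 0; 0 0 -87 0; 0 0 -102 0; 0 0 -115 0; 0 0 -125 0")

```text
clock: 5.17
position: [0.4719, -0.2321, 0.199]
tool_rot: [3.141, -0.0, 0.438]
force: [0.3, 0.2, -1.8]
grip_width: 0.0217
```

```bash
python3 - <<'E'
from h import *
np.set_printoptions(precision=4,suppress=True)
s=bot.observe(); print(s['clock'],s['position'],s['tool_rot'],s['force'],s['grip_width'])
print(shift((.5288,.264,.1975),s))
E
```

```text
5.1667 [ 0.4719 -0.2321  0.199 ] [ 3.1414 -0.0005  0.438 ] [ 0.3468  0.2335 -1.7532] 0.0216730341384513
[ 261.9079 -425.1208    1.521 ]
```

>>> move_arm(moves="5 -8 0 0; 15 -24 0 0; 29 -48 0 0; 45 -73 0 0; 61 -99 0 0; 77 -125 0 0; 93 -151 0 0; 109 -177 0 0; 125 -203 0 0; 141 -229 0 0")

```text
clock: 6.0
position: [0.5017, 0.0371, 0.1968]
tool_rot: [-3.141, 0.001, 0.438]
force: [0.6, -0.4, -2.4]
grip_width: 0.0212
```

>>> move_arm(moves="16 -26 0 0; 32 -52 0 0; 48 -78 0 0; 64 -104 0 0; 80 -130 0 0; 95 -154 0 0; 106 -173 0 0; 114 -186 0 0; 119 -194 0 0; 121 -196 0 0")

```text
clock: 6.83
position: [0.5285, 0.265, 0.1968]
tool_rot: [-3.141, 0.001, 0.439]
force: [-0.9, -0.1, -1.6]
grip_width: 0.0214
```

>>> move_arm(moves="0 0 10 0; 0 0 22 0; 0 0 34 0; 0 0 40 0; 0 0 40 0; 0 0 40 0; 0 0 40 0; 0 0 40 0; 0 0 40 0; 0 0 40 0")

```text
clock: 7.67
position: [0.5293, 0.2637, 0.1576]
tool_rot: [-3.142, -0.001, 0.438]
force: [0.2, 0.1, -2.2]
grip_width: 0.0209
```

```bash
python3 - <<'E'
from h import *
np.set_printoptions(precision=4,suppress=True)
s=bot.observe(); print(s['clock'],s['position'],s['tool_rot'],s['force'],s['grip_width'])
ims=[]
for c in('wrist','scene'):
    p=bot.grab_frame(c);C=cloud(p); ims.append(p['frame'])
    for z in ((.055,.066),(.07,.082)): print(c,z,fitc(C,(.529,.264),.05,*z))
    for h in (0,.015,.03,.045,.06): print('slice',fitc(C,(.529,.264),.045,.085+h,.1+h))
    for d in bot.pinpoint(p,'flask_large_mid')[:1]: print(d,at_height(p,d['at'],.149))
a=ims[0]; b=cv2.resize(ims[1][90:290,170:370],(400,400)); cv2.imwrite('pics/m1.png',cv2.resize(np.hstack([a,b]),(800,308))[...,::-1])
E
```

```text
7.6667 [0.5293 0.2637 0.1576] [-3.1416 -0.0005  0.4378] [ 0.2128  0.1013 -2.1632] 0.02091606084263959
wrist (0.055, 0.066) (2671, array([0.5317, 0.2661, 0.0451]), array([0.5514, 0.2769]), np.float64(0.0629))
wrist (0.07, 0.082) (879, array([0.5396, 0.2704, 0.0285]), array([0.5516, 0.2772]), np.float64(0.0767))
slice 0
slice 3
slice (855, array([0.5319, 0.2643, 0.0314]), array([0.5529, 0.2743]), np.float64(0.1264))
slice (3908, array([0.5315, 0.2641, 0.0305]), array([0.5458, 0.2708]), np.float64(0.1391))
slice (2352, array([0.533 , 0.2642, 0.0217]), array([0.5411, 0.2686]), np.float64(0.1485))
{'at': [320.5, 255.6], 'conf': 0.9} [0.5309 0.263  0.149 ]
scene (0.055, 0.066) (196, array([0.5293, 0.2643, 0.0452]), array([0.5224, 0.2515]), np.float64(0.0606))
scene (0.07, 0.082) (100, array([0.5285, 0.2639, 0.0306]), array([0.5272, 0.2592]), np.float64(0.0735))
slice (21, array([0.522 , 0.2531, 0.0207]), array([0.5202, 0.2468]), np.float64(0.0965))
slice (79, array([0.524 , 0.2563, 0.0296]), array([0.5168, 0.2429]), np.float64(0.1086))
slice (125, array([0.5262, 0.2578, 0.0301]), array([0.5184, 0.2423]), np.float64(0.1228))
slice (160, array([0.5257, 0.2593, 0.0294]), array([0.5207, 0.2484]), np.float64(0.1373))
slice (61, array([0.5284, 0.2631, 0.0198]), array([0.5248, 0.2567]), np.float64(0.1503))
{'at': [271.5, 158.1], 'conf': 0.9} [0.532  0.2456 0.149 ]
```

View pics/m1.png

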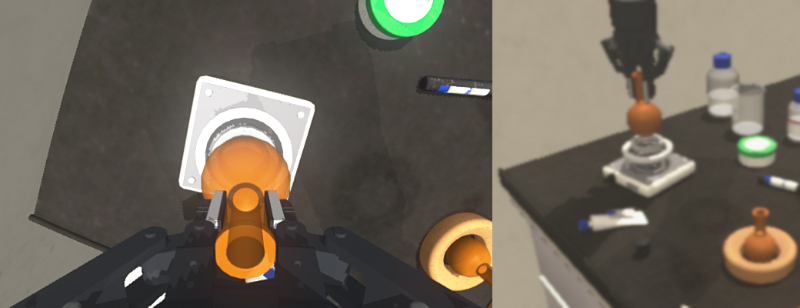

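The ball sits above the ring and is upright. The wrist camera puts the collar about 1–2 mm further in +y. I'll correct 1 mm and descend to just before contact, then further down while watching the force.

>>> move_arm(moves="0.5 -1 4 0; 0.5 -1 8 0; 0.5 -1 12 0; 0.5 -1 16 0; 0.5 -1 19 0; 0.5 -1 21 0; 0.5 -1 23 0; 0.5 -1 25 0; 0.5 -1 27 0; 0.5 -1 27 0")

```text
clock: 8.7
position: [0.5295, 0.2652, 0.1304]
tool_rot: [-3.141, -0.001, 0.438]
force: [1.9, 1.8, 5.6]
grip_width: 0.0216
```

```bash
python3 - <<'E'
from h import *
np.set_printoptions(precision=4,suppress=True)
s=bot.observe(); print(s['clock'],s['position'],s['tool_rot'],s['force'],s['moment'],s['grip_width'])
E
```

```text
8.7 [0.5295 0.2652 0.1304] [-3.1413 -0.0011  0.4379] [1.8573 1.8118 5.57  ] [ 0.3978 -0.316  -0.0314] 0.0215641161571885
```

>>> move_arm(moves="0.5 0 2 0; 1 0 3 0; 1 -0.3 4 0; 1 -0.3 5 0; 1 -0.3 6 0; 1 -0.3 7 0; 1 -0.3 8 0; 1 -0.3 8.5 0; 1 -0.3 8.5 0; 1 -0.3 8.5 0")

```text
clock: 9.53
position: [0.5302, 0.2657, 0.1223]
tool_rot: [-3.142, -0.001, 0.438]
force: [-0.2, 0.2, 8.0]
grip_width: 0.0216
```

```bash
python3 - <<'E'
from h import *
np.set_printoptions(precision=4,suppress=True)
s=bot.observe(); print(s['clock'],s['position'],s['tool_rot'],s['force'],s['moment'],s['grip_width'])
ims=[]
for c in('wrist','scene','top'):
    p=bot.grab_frame(c);C=cloud(p); ims.append(p['frame'])
    for h in range(40,84,4): print(c,h,fitc(C,(.529,.264),.05,h/1e3,h/1e3+.004))
    rr=np.hypot(C[...,0]-.5295,C[...,1]-.2645)
    for n,a,b in(('ring',.024,.030),('collar',.037,.044)):
        m=(rr>a)&(rr<b)&(C[...,2]>.045)&(C[...,2]<.08); print(c,n,m.sum(),np.percentile(C[m][:,2],[10,50,75,90]) if m.sum() else '')
a=ims[0]; b=cv2.resize(ims[1][130:230,220:320],(400,400)); cv2.imwrite('pics/m2.png',np.hstack([a[:,120:520],b])[...,::-1])
s=bot.observe(); print(s['force'],s['position'])
E
```

```text
9.5333 [0.5302 0.2657 0.1223] [-3.1415 -0.0008  0.4377] [-0.1873  0.1579  7.9734] [ 0.0185  0.2667 -0.0104] 0.021577713234172406
wrist 40 1
wrist 44 0
wrist 48 0
wrist 52 (41, array([0.5424, 0.2734, 0.0371]), array([0.555 , 0.2804]), np.float64(0.0554))
wrist 56 (192, array([0.5419, 0.2734, 0.0407]), array([0.5565, 0.2769]), np.float64(0.0582))
wrist 60 (3958, array([0.5317, 0.2657, 0.0453]), array([0.5494, 0.2747]), np.float64(0.0629))
wrist 64 (262, array([0.5326, 0.2665, 0.0439]), array([0.5511, 0.2716]), np.float64(0.0642))
wrist 68 0
wrist 72 0
wrist 76 4
wrist 80 (49, array([0.5524, 0.2744, 0.0224]), array([0.558 , 0.2775]), np.float64(0.0829))
wrist ring 0 
wrist collar 2846 [0.0621 0.063  0.0635 0.0639]
scene 40 8
scene 44 4
scene 48 8
scene 52 (49, array([0.5265, 0.257 , 0.0432]), array([0.521 , 0.2415]), np.float64(0.0542))
scene 56 (79, array([0.5291, 0.2648, 0.0455]), array([0.5167, 0.2469]), np.float64(0.0583))
scene 60 (130, array([0.5293, 0.263 , 0.0445]), array([0.521 , 0.2486]), np.float64(0.0614))
scene 64 (11, array([0.5201, 0.2528, 0.022 ]), array([0.5171, 0.2476]), np.float64(0.0658))
scene 68 (20, array([0.5243, 0.2511, 0.0236]), array([0.519, 0.244]), np.float64(0.0699))
scene 72 (24, array([0.5262, 0.2587, 0.0288]), array([0.5183, 0.2454]), np.float64(0.0741))
scene 76 (24, array([0.5241, 0.2518, 0.0274]), array([0.5187, 0.2423]), np.float64(0.0779))
scene 80 (30, array([0.5256, 0.2587, 0.03  ]), array([0.518 , 0.2452]), np.float64(0.082))
scene ring 119 [0.0578 0.0655 0.0722 0.0764]
scene collar 148 [0.0528 0.0595 0.0612 0.0618]
top 40 0
top 44 0
top 48 0
top 52 0
top 56 0
top 60 0
top 64 0
top 68 0
top 72 0
top 76 0
top 80 0
top ring 0 
top collar 0 
[-1.1439 -0.5322  9.0921] [0.5302 0.2657 0.1223]
```

View pics/m2.png

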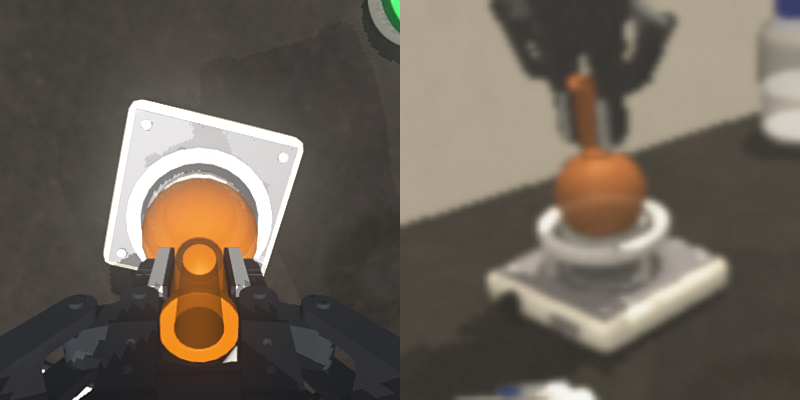

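The flask sits centred and upright inside the collar, and no sprung ring shows above the collar's rim. I'll check the press depth with averaged force readings and the flask height.

```bash
python3 - <<'E'
from h import *
np.set_printoptions(precision=4,suppress=True)
F=[]
for k in range(10):
    p=bot.grab_frame('wrist' if k==0 else 'scene')
    if k<2:
        C=cloud(p); f=p['frame'].astype(int)
        m=(f[...,0]-f[...,2]>70)&(np.hypot(C[...,0]-.5295,C[...,1]-.2645)<.04)
        q=C[m]; print(k,len(q),np.percentile(q[:,2],[1,50,95,99,99.8]))
        b=q[(q[:,2]>.058)&(q[:,2]<.112)]
        A=np.c_[2*b,np.ones(len(b))]
        from scipy.optimize import least_squares
        r=least_squares(lambda c:np.linalg.norm(b-c,axis=1)-.032,[.529,.264,.085],loss='soft_l1',f_scale=.001); print('ball',r.x,abs(r.fun).mean())
        t=q[q[:,2]>.155]; print('lip',t[:,:2].min(0)/2+t[:,:2].max(0)/2 if len(t) else '')
    s=bot.observe();F.append(np.r_[s['force'],s['position']])
print(np.mean(F,0),np.std(F,0),s['clock'],s['tool_rot'])
E
```

```text
0 13763 [0.0895 0.1262 0.1696 0.1702 0.1706]
ball [0.5312 0.2654 0.0852] 0.0003287394111062027
lip [0.5309 0.2659]
1 283 [0.0852 0.1024 0.165  0.1673 0.1675]
ball [0.5308 0.2659 0.0828] 0.0012820302077348686
lip [0.5236 0.2664]
[-0.581   0.3243  8.7108  0.5302  0.2656  0.1223] [0.4727 0.5327 0.3187 0.     0.     0.    ] 10.1833 [-3.1415 -0.0008  0.4377]
```

All the measures agree on about 13–14 mm of press:
- **Spring force:** 8.7 N plus about 2 N of flask weight gives about 13.5 mm.
- **Ball height:** about 0.084 m once corrected for the wrist camera's 1 mm offset, matching level.
- **Centring:** within about 1 mm, and upright.

I'll hand it in.

```bash
python3 - <<'E'
from h import *
p=bot.grab_frame('top'); C=cloud(p); print('small',fitc(C,(.521,-.054),.04,.08,.1))
print(bot.job_done())
E
```

```text
small (60, array([ 0.5211, -0.0537,  0.0115]), array([ 0.5208, -0.053 ]), np.float64(0.0869))
the job is handed in; nothing more can be done
None
```

I lifted the larger flask by its neck out of its cork ring and set it in the sprung ring. I then pressed it level with the collar and handed the job in at about 10 s, still gripping at a set 60 N. The hand-in gives no verdict, so the result is not confirmed.

Last checks:
- **Press depth:** about 13–14 mm, against 14 mm for level. Push force, flask height and arm position agreed to about 1 mm. The sprung ring's top was hidden under the ball, so I could not see it directly.
- **Centring:** within about 1 mm of the collar in the wrist view.
- **Uprightness:** the tool pointed straight down, and the lip was above the ball centre to within 1 mm in the wrist view. The scene camera put the lip about 7 mm off in x, but the gripper partly hid it there, so I relied on the wrist view.
- **Fingers:** well above the ring (about 60 mm), so not touching it.
- **Smaller flask:** moved by less than 1 mm and still standing.

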